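# Reject a glaze sample through the scrap flap

### The arm

A 6-joint arm with a two-finger parallel gripper is mounted at the origin on the work surface. World frame = base frame: x ahead of the robot, y to its left, z up, the work surface at z = 0. Lengths are in m, angles in rad, forces in N, time in s.
With the tool pointing down it reaches from about 0.375 to 0.975 m from the base axis. Payload 3.8 kg.
Tool frame: the origin (TCP) lies at the very end of the fingers, on their centre line; the grasp point (between the pads) lies 19 mm behind it (bot.grip_point_offset is the distance from the TCP to the grasp point, in m); z points along the fingers, x is the direction in which the jaws open and shut, and the axes are right-handed (so a half turn about z gives the same grasp; the last joint's range is limited). The gripper opens to 85 mm and grips with 20 to 120 N. Pads are 22 mm wide; open, the fingers measure 114 mm over their backs; the gripper's body (76 mm by 85 mm) begins 54 mm behind the grasp point. The pads swing forward as they close: fully open they stand 13 mm farther back than shut.
Start: joints at [-1.334, 0.264, 1.604, -0, 1.274, -0.037], TCP at [0.183, -0.65, 0.195] pointing down, gripper open.
Joint ranges: [-2.63, 2.63], [-0.94, 2.18], [0.31, 2.57], [-1.31, 4.45], [0, 2.66], [-2.55, 2.55]. Speed limits (rad/s): [2.57, 2.57, 3.14, 3.14, 3.14, 3.14].

### API

Orientations are given as a rotation vector (axis times angle).
In Python, from workcell import bot, read_camera gives the robot as it stands.
- The arm moves only by the tool arm_command, never from a script. Its argument "rows" is a list of rows, each an object with "delta_rot": the turn, a rotation vector about the tool's x, y, z in rad, a list of three; "xyz": the shift along the tool's x, y, z in m, a list of three; "gripper": the finger opening in m, from 0 to 0.0854. A call has 1 to 12 rows; each row shifts and turns the commanded pose from where the row before left it, along the tool's axes as they then stand; what a row does not reach is not made up. A row lasts 1/10 s, in which the tool goes at most 50 mm and 8.59 degrees, less where a joint would pass 70% of its speed; a pose out of reach is approached as far as the arm can. A call is refused whole if a number of a shift passes 0.05 or a number of a turn 0.15, either way. A call with a gripper value outside its range is refused whole. The fingers move at their own pace and stop on an object; "force" is the grip in N (left out, the last holds). Time passes only in rows, so rows that do not move let the fingers close. It gives the time, the measured TCP pose, the force and the opening at its end, in the units of the state.
- bot.read_state(): the state, without advancing time (a new reading comes with each control period).
- read_camera(name): name is "side" or "top"; returns a dict with "pixels" (400x640x3 uint8, red, green, blue), "range_z" (400x640 float32, m along the optical axis (not along the pixel's ray), 0 where there is no reading), "intrinsics" (3x3 intrinsics, pixels), "camera_from_world" (4x4, takes a point from world to camera coordinates). Camera axes: x right, y up, looking along -z (the intrinsics and any distortion apply to the point x, -y, -z); pixel columns grow to the right and rows downward; lengths in m; the calibration is good to about 2 mm. A picture is of the moment at which its call begins.
- bot.finish_job(): hands the job in, once; it reports no verdict.
The state is a dict: "time": time; "q": joint angles; "joint_vel": joint speeds; "joint_torque": joint torques, N m; "tool_pos": TCP position; "tcp_rot": TCP orientation; "wrist_force": force on the tool from outside, world axes, zero at the start; "torque": the same for the moment, N m; "width": opening from 0.0 (shut) to 1.0 (fully open).
Only numpy, scipy, OpenCV 4.12 (cv2) and the standard library are available. Lean on these libraries where they do the work, as an engineer would, in place of code of your own. Each camera call takes 0.05 s, during which the arm holds its last target.

### The job

The blue glaze sample has failed inspection: with the fingertips, push it steadily along its lane (no shoving so hard that it shoots off) so that it swings its yellow flap open and drops into the scrap bin behind, then draw back so that the flap hangs shut. Only push it, never lift it, and leave the white sample, its flap and all the other ware where they are.

Things in the scene. Friction and masses are not known exactly. Their poses are not given: they have to be found in the camera images.
- station: Fixed plywood sorting station, 250 mm wide (y), 360 mm long (x). Origin: on the table under the middle of the flap line; x points along the two lanes, from the deck through the flaps to the bins; z up. Deck: x = -200 to 0 mm, top at z = 90 mm, near end open; lanes 100 mm wide, middles at y = +65 (left) and -65 mm (right); 10 mm high rails at the sides, a 30 mm wide, 10 mm high divider between.
- edge_left (a point): Middle of the left lane's deck edge (station x = 0, y = 65, z = 90 mm), straight under its flap. Here the deck ends in a sheer drop into the scrap bin (150 mm long, floor 84 mm below the deck, open above, back wall to 30 mm above deck level): a thing whose middle is pushed past this edge tips over and falls in. Axes as the station's.
- edge_right (a point): The same point of the right lane (station y = -65 mm), with its own bin behind.
- header_mid (a point): Middle of the fixed dark steel header bar across both lanes at station x = 0, 12 mm thick along x (-6 to 6 mm), 10 mm high; its underside is 54 mm above the deck, its top 64 mm. It stands on posts at both sides and on the divider; each opening under it is 100 mm wide, 54 mm high.
- flap_left (a joint): Yellow gravity flap of the left lane, 94 mm wide, 48 mm high, 3 mm thick, 50 g, hinged along its top edge under the header, lower edge 6 mm above the deck. 0 = hanging shut; grows to 1.5 rad as its lower edge swings towards the bin. It cannot swing towards the deck and falls shut by itself within about a second.
- flap_right (a joint): The same flap of the right lane, same values.
- reject_mid (a point): Centre of the blue glaze sample, a loose solid ceramic block 70 x 56 x 26 mm (its x, y, z), about 0.22 kg, blue with a brown glaze run along one end of its top, terracotta at its foot, lying flat on the deck in one of the two lanes (which one varies), its long side roughly along the lane; this point lies 13 mm above the deck.
- keeper_mid (a point): Centre of the white glaze sample, same block but white with the same brown run, lying in the other lane; it stays where it is.
- kiln_post: Small loose terracotta kiln post, 24 mm diameter, 30 mm high, standing on top of the divider of the station (its foot 100 mm above the table). Origin under its middle. Leave it standing.
- planter_cream: Loose cream and dark rock-like planter on the table, 160 mm across, about 130 mm high. Origin under its middle. Bystander.
- planter_blue: The same planter in pale blue-green. Origin under its middle. Bystander.
- glaze_jar: Loose amber glaze jar with white cap, 60 mm diameter, 85 mm high, on the table. Origin under its middle. Bystander.
- brush: Loose glaze brush, 180 mm long, lying on the table. Bystander.
- test_bowl: Loose blue bowl, 100 mm across, 45 mm high, on the table. Origin under its middle. Bystander.
- reject: The blue sample again: same block, origin at the centre of its underside.
There are look-alikes about, which are no part of the job. Leave any green or purple look-alike of the reject alone.

How it is judged:
By the outcome, as a careful person would: the job done as asked, in the order asked, and still so for the second after the job is handed in, with the robot touching nothing.
It also fails if it takes over 35 s, if anything falls off the work surface, if the arm or the gripper's body presses on something with over 40 N, if the wrist force passes 120 N, or if a joint passes its speed limit or range.

## Working session

There is one attempt and no reset: what is moved stays moved. The work goes in short steps, Python scripts to look and compute and a tool call to move; the robot and the scene stay as the last step left them, time stands still between calls to the robot, and variables do not carry over. Pictures are saved under pics/ and viewed, and the job is handed in when it is done.

Besides the shell and the picture viewer there is one more tool, called after ">>>" by a JSON object that holds its "method" and its "body", one argument or row to a line. arm_command: Moves the arm, as the interface text tells. Its arguments: {"type":"object","properties":{"rows":{"type":"array","items":{"type":"object","properties":{"delta_rot":{"type":"array","items":{"type":"number"}},"xyz":{"type":"array","items":{"type":"number"}},"gripper":{"type":"number"}}}},"force":{"type":"number"}},"required":["rows"]}

```bash
ls; mkdir -p pics; python3 - <<'E'
from workcell import bot, read_camera
import cv2, numpy as np
for n in ("side","top"):
    d=read_camera(n); cv2.imwrite(f"pics/{n}0.png",d["pixels"][:,:,::-1]); np.savez(f"{n}0.npz",**d)
    print(n,d["intrinsics"].round(1).tolist(),d["camera_from_world"].round(3).tolist(),[k for k in d])
s=bot.read_state(); print(s)
E
```

```text
pics
side [[409.6, 0.0, 321.4], [0.0, 409.6, 201.6], [0.0, 0.0, 1.0]] [[-0.739, -0.673, 0.011, 0.395], [0.442, -0.473, 0.762, -0.294], [-0.508, 0.569, 0.647, -0.993], [0.0, 0.0, 0.0, 1.0]] ['pixels', 'range_z', 'intrinsics', 'camera_from_world']
top [[362.4, 0.0, 324.2], [0.0, 362.4, 197.3], [0.0, 0.0, 1.0]] [[-0.026, -1.0, 0.01, 0.035], [0.98, -0.024, 0.196, -0.536], [-0.196, 0.015, 0.98, -1.253], [0.0, 0.0, 0.0, 1.0]] ['pixels', 'range_z', 'intrinsics', 'camera_from_world']
{'time': 0.1, 'q': array([-1.33391946e+00,  2.64725830e-01,  1.60524895e+00, -1.14983293e-05,
        1.27372156e+00, -3.68878951e-02]), 'joint_vel': array([ 0.00036309, -0.00203541, -0.00368757,  0.00027927, -0.00023203,
        0.00105447]), 'joint_torque': array([-1.03266971e-04, -5.16706395e+01, -3.68589449e+01, -9.35982598e-05,
        6.29660572e-03,  9.38133496e-06]), 'tool_pos': array([ 0.18231753, -0.649133  ,  0.19374804]), 'tcp_rot': array([-2.50273801,  1.89673108,  0.00256804]), 'wrist_force': array([-0.11443599,  0.01535   ,  0.2720373 ]), 'torque': array([ 0.08020245, -0.01516248, -0.01375085]), 'width': 1.0040716521196003}
```

View pics/side0.png

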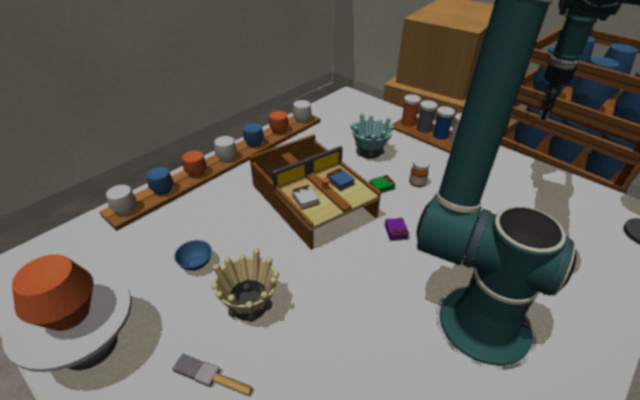

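View pics/top0.png

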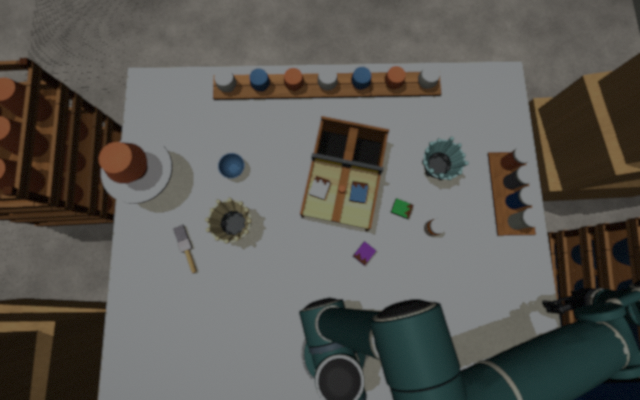

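The side view shows the blue block at (341,179) and the white one at (305,198). In the top view, blue is at (358,192) in the right lane, white at (319,187), and the header around row 162. The purple (365,253) and green (402,208) look-alikes are on the table. Next I'll measure.

```bash
cat > h.py <<'E'
import numpy as np, cv2
from scipy.spatial.transform import Rotation as R
def world(d):
    K=d["intrinsics"];T=d["camera_from_world"];z=d["range_z"].astype(float)
    v,u=np.mgrid[0:400,0:640]
    P=np.stack([(u-K[0,2])/K[0,0]*z,-(v-K[1,2])/K[1,1]*z,-z],-1)
    W=(P-T[:3,3])@T[:3,:3]; W[z<=0]=np.nan
    return W
def ray(d,uv,h):
    K=d["intrinsics"];T=d["camera_from_world"]
    uv=np.atleast_2d(np.array(uv,float))
    D=np.stack([(uv[:,0]-K[0,2])/K[0,0],-(uv[:,1]-K[1,2])/K[1,1],-np.ones(len(uv))],-1)@T[:3,:3]
    C=-T[:3,:3].T@T[:3,3]
    return C+D*((h-C[2])/D[:,2])[:,None]
def proj(d,p):
    K=d["intrinsics"];T=d["camera_from_world"];c=np.atleast_2d(p)@T[:3,:3].T+T[:3,3]
    return np.stack([K[0,0]*c[:,0]/-c[:,2]+K[0,2],K[1,1]*-c[:,1]/-c[:,2]+K[1,2]],-1)
E
python3 - <<'E'
from h import *
for n in ("side","top"):
    d=dict(np.load(n+"0.npz")); W=world(d)
    hsv=cv2.cvtColor(d["pixels"],cv2.COLOR_RGB2HSV)
    # deck mask by height and colour
    H,S,V=hsv[...,0],hsv[...,1],hsv[...,2]
    roi=np.zeros((400,640),bool)
    if n=="top": roi[110:235,295:395]=1; px=[(358,195),(319,190),(350,215),(315,212),(340,190),(350,162)]
    else: roi[130:250,245:385]=1; px=[(341,180),(305,199),(362,195),(310,222)]
    for u,v in px: print(n,(u,v),d["pixels"][v,u],hsv[v,u],W[v,u].round(3))
    dz=np.abs(W[...,2]-.09)<.006
    m=roi&dz&(H>18)&(H<36)&(S>50)
    print("deck px",m.sum(),W[m][:,2].mean() if m.any() else 0)
    if m.any():
        print(cv2.minAreaRect(W[m][:,:2].astype(np.float32)*1000))
    mb=roi&(H>95)&(H<125)&(S>60)&(V>60)
    print("blue",mb.sum(),np.nanmean(W[mb],0).round(4)); 
    x=cv2.resize(d["pixels"][np.ix_(roi.any(1),roi.any(0))],None,fx=5 if n=="top" else 4.5,fy=4.5,interpolation=cv2.INTER_CUBIC); cv2.imwrite(f"pics/{n}_z.png",x[:,:,::-1]); 
E
```

```text
side (341, 180) [ 57  89 121] [105 135 121] [ 0.528 -0.079  0.116]
side (305, 199) [168 167 168] [150   2 168] [0.544 0.06  0.117]
side (362, 195) [169 161 106] [ 26  95 169] [ 0.455 -0.09   0.092]
side (310, 222) [125  78  38] [ 14 177 125] [0.481 0.106 0.1  ]
deck px 1644 0.09055350367903608
((544.3956909179688, -33.38426208496094), (233.34286499023438, 211.40838623046875), 77.11851501464844)
blue 284 [ 0.648  -0.0916  0.1076]
top (358, 195) [ 55  83 108] [104 125 108] [ 0.529 -0.094  0.116]
top (319, 190) [132 133 134] [105   4 134] [0.55  0.04  0.114]
top (350, 215) [131 134 101] [ 33  63 134] [nan nan nan]
top (315, 212) [132 132  97] [ 30  68 132] [0.477 0.055 0.095]
top (340, 190) [116  73  48] [ 11 149 116] [ 0.544 -0.031  0.134]
top (350, 162) [59 60 61] [105   8  61] [ 0.635 -0.067  0.157]
deck px 2295 0.08997905004870171
((544.6303100585938, -36.78630065917969), (230.8987579345703, 209.20614624023438), 76.65265655517578)
blue 228 [ 0.5344 -0.0947  0.1159]
```

View pics/top_z.png

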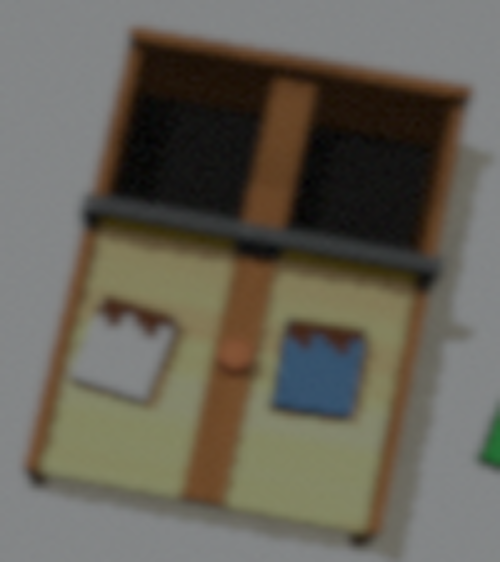

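View pics/side_z.png

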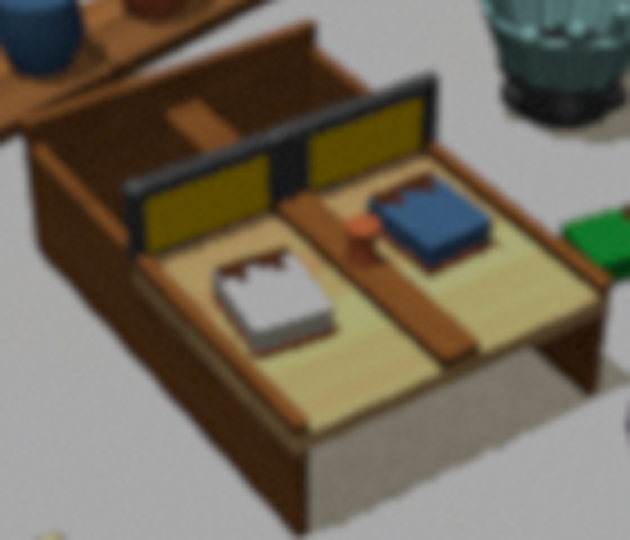

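```bash
python3 - <<'E'
from h import *
d=dict(np.load("top0.npz")); 
# corners in top zoom -> pixel
def px(x,y): return (295+(x+.5)/5-.5,110+(y+.5)/4.5-.5)
nl=ray(d,px(33,472),.100)[0]; nr=ray(d,px(373,540),.100)[0]; bl=ray(d,px(133,30),.120)[0]; br=ray(d,px(470,90),.120)[0]
print(nl.round(4),nr.round(4),bl.round(4),br.round(4),"width",np.linalg.norm(nl-nr),np.linalg.norm(bl-br),np.linalg.norm((nl-bl)[:2]),np.linalg.norm((nr-br)[:2]))
for a,b in((nl,bl),(nr,br)): print("yaw",np.degrees(np.arctan2(*(b-a)[[1,0]])))
for a,b in((nr,nl),(br,bl)): print("yaw",np.degrees(np.arctan2(*(b-a)[[1,0]]))-90)
for n in("top","side"):
    d=dict(np.load(n+"0.npz")); W=world(d); hsv=cv2.cvtColor(d["pixels"],cv2.COLOR_RGB2HSV);H,S,V=[hsv[...,i].astype(int) for i in range(3)]
    w=np.nan_to_num(W,nan=9)
    roi=(np.abs(w[...,0]-.54)<.11)&(np.abs(w[...,1]+.035)<.16)
    # divider/rails: brown-wood on z~.1
    m=roi&(H>18)&(H<38)&(S>45)&(np.abs(w[...,2]-.09)<.008)
    print(n,"deck rect",cv2.minAreaRect(w[m][:,:2].astype(np.float32)*1000))
    m=(np.abs(w[...,2]-.154)<.007)&(S<70)&(V<90)&(np.abs(w[...,0]-.64)<.08)&(np.abs(w[...,1]+.04)<.18)
    p=w[m][:,:2]; print("header",m.sum(),cv2.minAreaRect(p.astype(np.float32)*1000),p.mean(0).round(4)); c=p.mean(0); u,s,v=np.linalg.svd(p-c); print("dir",np.degrees(np.arctan2(v[0,1],v[0,0])))
    for nm,m in(("blue",roi&(H>98)&(H<118)&(S>80)),("white",roi&(S<25)&(V>100)&(w[...,2]>.108))):
        mm=m.astype(np.uint8); k,l,st,ce=cv2.connectedComponentsWithStats(mm); i=1+st[1:,4].argmax()
        q=(l==i); print(nm,q.sum(),ce[i].round(1),np.median(w[q],0).round(4))
        if n=="top":
            c=max(cv2.findContours(q.astype(np.uint8),0,1)[0],key=cv2.contourArea)[:,0]
            print(cv2.minAreaRect((ray(d,c,.116)[:,:2]*1000).astype(np.float32)))
E
```

```text
[0.4687 0.1028 0.1   ] [ 0.4108 -0.1284  0.1   ] [0.8185 0.0254 0.12  ] [ 0.7626 -0.2128  0.12  ] width 0.2383471651760834 0.24466238354870296 0.3582588562117902 0.3618575049263092
yaw -12.47495120603156
yaw -13.486359645541992
yaw -14.058823256231477
yaw -13.18822243457096
top deck rect ((542.7512817382812, -36.45249938964844), (231.0323028564453, 205.19976806640625), 76.75424194335938)
header 279 ((637.6216430664062, -59.18317413330078), (246.12548828125, 14.365486145019531), 77.00249481201172) [ 0.6372 -0.0595]
dir -103.2050580206672
blue 211 [358.  193.6] [ 0.5334 -0.0945  0.116 ]
((536.515869140625, -94.69282531738281), (50.960411071777344, 55.78436279296875), 80.30604553222656)
white 243 [318.8 188.9] [0.5534 0.0396 0.116 ]
((555.9103393554688, 39.770965576171875), (54.52816390991211, 57.87438201904297), 69.82549285888672)
side deck rect ((544.3956909179688, -33.38426208496094), (233.34286499023438, 211.40838623046875), 77.11851501464844)
header 280 ((639.4684448242188, -52.69645690917969), (245.6201934814453, 16.459476470947266), 76.647216796875) [ 0.6406 -0.0419]
dir 76.48681045002748
blue 244 [341.1 179.1] [ 0.5304 -0.0836  0.1156]
white 252 [305.5 195.7] [0.5539 0.0475 0.1164]
```

```bash
python3 - <<'E'
from h import *
t=dict(np.load("top0.npz"));s=dict(np.load("side0.npz"))
# candidate station pose, project named points in both views, draw
def st(p,o,yaw): c,sn=np.cos(yaw),np.sin(yaw); p=np.array(p,float); return np.stack([o[0]+c*p[:,0]-sn*p[:,1],o[1]+sn*p[:,0]+c*p[:,1],p[:,2]],-1)
o=(.6376,-.0592);yaw=np.radians(-13.2)
pts=[(-.2,.125,.1),(-.2,-.125,.1),(.16,.125,.12),(.16,-.125,.12),(-.006,.125,.154),(-.006,-.125,.154),(.006,.125,.154),(.006,-.125,.154),(-.2,.015,.1),(-.2,-.015,.1),(-.2,.115,.09),(-.2,-.115,.09)]
P=st(pts,o,yaw)
for n,d,x0,y0,w,h in(("top",t,290,105,110,130),("side",s,240,125,145,120)):
    k=5 if n=="side" else 4.6
    k=int(k) if n=="side" else 4
    im=cv2.resize(d["pixels"][y0:y0+h,x0:x0+w,::-1],None,fx=k,fy=k,interpolation=cv2.INTER_CUBIC)
    im=cv2.convertScaleAbs(im,alpha=1.5)
    for u,v in proj(d,P):
        cv2.drawMarker(im,(int((u-x0+.5)*k),int((v-y0+.5)*k)),(255,0,255),cv2.MARKER_CROSS,11,1)
    cv2.imwrite(f"pics/{n}_ov.png",im)
E
```

```text
(no output)
```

View pics/top_ov.png

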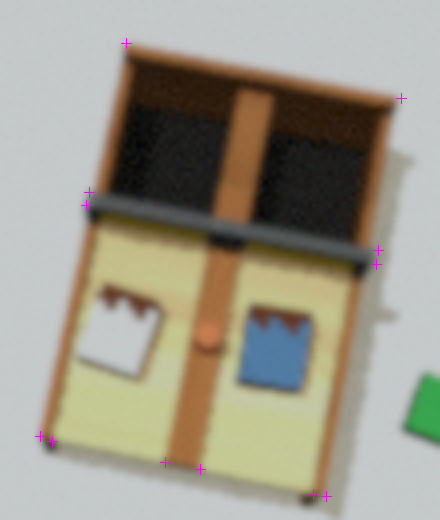

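View pics/side_ov.png

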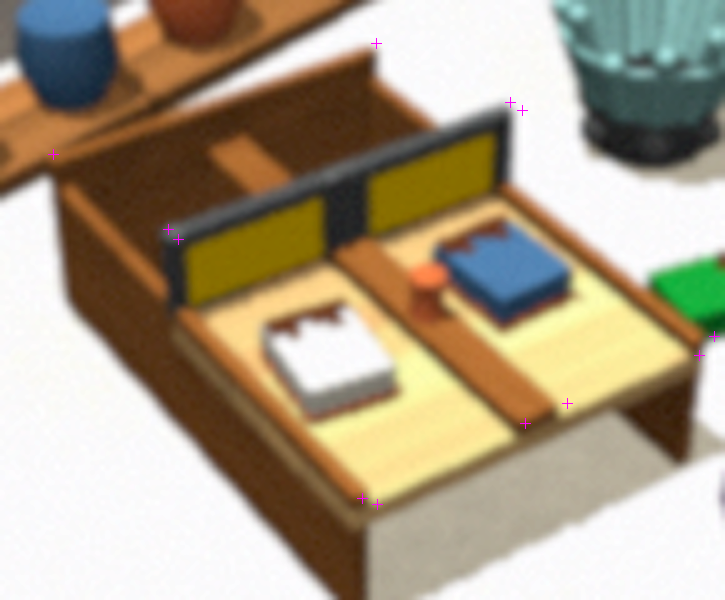

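```bash
python3 - <<'E'
from h import *
t=dict(np.load("top0.npz"));s=dict(np.load("side0.npz"))
S=lambda x,y:(240+(x+.5)/5-.5,125+(y+.5)/5-.5)
T=lambda x,y:(290+(x+.5)/4-.5,105+(y+.5)/4-.5)
yaw=np.radians(-13.2);e=np.array([np.cos(yaw),np.sin(yaw)]);f=np.array([-e[1],e[0]])
bt=ray(t,[T(237,382),T(304,392),T(312,315),T(250,305)],.116)[:,:2]
bs=ray(s,[S(508,305),S(572,267),S(508,220),S(436,262)],.116)[:,:2]
ht=ray(t,[T(89,214),T(371,262),T(91,201),T(373,249)],.154)[:,:2]
hs=ray(s,[S(172,240),S(512,117),S(163,231),S(500,106)],.154)[:,:2]
nt=ray(t,[T(43,442),T(321,500)],.1)[:,:2]
ns=ray(s,[S(355,497),S(703,342)],.1)[:,:2]
for n,b,h,q in(("top",bt,ht,nt),("side",bs,hs,ns)):
    print(n,"block",b.mean(0).round(4),"sides",[round(float(np.linalg.norm(b[i]-b[i-1])),3) for i in range(4)])
    print(" header",h.mean(0).round(4),np.linalg.norm(h[0]-h[1]).round(3)," near mid",q.mean(0).round(4),"w",np.linalg.norm(q[0]-q[1]).round(3),"-> origin",(q.mean(0)+.2*e).round(4))
    for o in(h.mean(0),q.mean(0)+.2*e): r=b.mean(0)-o; print("  block in station",(r@e).round(4),(r@f).round(4))
    print("  yaws hdr,near", [np.degrees(np.arctan2(*(a[0]-a[1])[::-1])).round(1)-90 for a in(h,q)], "blk lat edges", [np.degrees(np.arctan2(*v[::-1])).round(1) for v in (b[2]-b[1],b[3]-b[0])])
from workcell import bot
st=bot.read_state();print(R.from_rotvec(st["tcp_rot"]).as_matrix().round(3),st["tool_pos"])
E
```

```text
top block [ 0.5405 -0.0963] sides [0.069, 0.058, 0.068, 0.054]
 header [ 0.6344 -0.0583] 0.242  near mid [ 0.4386 -0.0125] w 0.243 -> origin [ 0.6333 -0.0582]
  block in station -0.0828 -0.0584
  block in station -0.0817 -0.0582
  yaws hdr,near [np.float64(-11.400000000000006), np.float64(-13.299999999999997)] blk lat edges [np.float64(-8.6), np.float64(-11.7)]
side block [ 0.5377 -0.0892] sides [0.059, 0.055, 0.061, 0.063]
 header [ 0.6385 -0.053 ] 0.243  near mid [ 0.4451 -0.008 ] w 0.244 -> origin [ 0.6398 -0.0536]
  block in station -0.0899 -0.0582
  block in station -0.0913 -0.0579
  yaws hdr,near [np.float64(-14.200000000000003), np.float64(-13.900000000000006)] blk lat edges [np.float64(-10.0), np.float64(-2.3)]
[[ 0.27  -0.963 -0.001]
 [-0.963 -0.27   0.002]
 [-0.002 -0.    -1.   ]] [ 0.18231753 -0.649133    0.19374804]
```

>>> {"method": "arm_command", "body": {
  "rows": [
    {"delta_rot":[0,0,0.126],"xyz":[0,0,-0.01],"gripper":0.036},
    {"delta_rot":[0,0,0.126],"xyz":[0,0,-0.01],"gripper":0.036},
    {"delta_rot":[0,0,0.126],"xyz":[0,0,0],"gripper":0.036},
    {"delta_rot":[0,0,0.126],"xyz":[0,0,0],"gripper":0.036},
    {"delta_rot":[0,0,0],"xyz":[-0.02,-0.005,0],"gripper":0.036},
    {"delta_rot":[0,0,0],"xyz":[-0.04,-0.01,0],"gripper":0.036},
    {"delta_rot":[0,0,0],"xyz":[-0.04,-0.01,0],"gripper":0.036},
    {"delta_rot":[0,0,0],"xyz":[-0.04,-0.01,0],"gripper":0.036},
    {"delta_rot":[0,0,0],"xyz":[-0.04,-0.01,0],"gripper":0.036},
    {"delta_rot":[0,0,0],"xyz":[-0.04,-0.01,0],"gripper":0.036},
    {"delta_rot":[0,0,0],"xyz":[-0.04,-0.01,0],"gripper":0.036},
    {"delta_rot":[0,0,0],"xyz":[-0.04,-0.01,0],"gripper":0.036}
  ]
}}

```text
time: 1.3
tool_pos: [0.3242, -0.3731, 0.2145]
tcp_rot: [-1.951, 2.462, 0.001]
wrist_force: [1.2, 0.3, -0.4]
width: 0.424
```

```bash
cat >> h.py <<'E'
yaw=np.radians(-13.2);e=np.array([np.cos(yaw),np.sin(yaw)]);f=np.array([-e[1],e[0]]);o=np.array([.6365,-.056])
def rep(st):
    M=R.from_rotvec(st["tcp_rot"]).as_matrix(); r=np.array(st["tool_pos"])[:2]-o
    print("t",round(st["time"],2),"pos",np.round(st["tool_pos"],4),"station",(r@e).round(4),(r@f).round(4),"F",np.round(st["wrist_force"],2),"w",round(st["width"],3),"q",np.round(st["q"],2))
    print("toolx deg",np.degrees(np.arctan2(M[1,0],M[0,0])).round(2),"z",M[:,2].round(4))
    return M
E
python3 - <<'E'
from h import *
from workcell import bot
st=bot.read_state();M=rep(st)
g=np.array([.4627,-.0748,.2]);print("to goal in tool",((g-st["tool_pos"])@M).round(4))
E
```

```text
t 1.3 pos [ 0.3242 -0.3731  0.2145] station -0.2316 -0.38 F [ 1.23  0.3  -0.42] w 0.424 q [-0.91 -0.09  1.95  0.    1.28  0.9 ]
toolx deg -103.21 z [-3.e-04  6.e-04 -1.e+00]
to goal in tool [-0.322  -0.0667  0.0146]
```

>>> {"method": "arm_command", "body": {
  "rows": [
    {"delta_rot":[0,0,0],"xyz":[-0.04,-0.008,0],"gripper":0.036},
    {"delta_rot":[0,0,0],"xyz":[-0.04,-0.008,0],"gripper":0.036},
    {"delta_rot":[0,0,0],"xyz":[-0.04,-0.008,0],"gripper":0.036},
    {"delta_rot":[0,0,0],"xyz":[-0.04,-0.008,0],"gripper":0.036},
    {"delta_rot":[0,0,0],"xyz":[-0.04,-0.008,0],"gripper":0.036},
    {"delta_rot":[0,0,0],"xyz":[-0.04,-0.008,0],"gripper":0.036},
    {"delta_rot":[0,0,0],"xyz":[-0.04,-0.008,0],"gripper":0.036},
    {"delta_rot":[0,0,0],"xyz":[-0.03,-0.008,0],"gripper":0.036},
    {"delta_rot":[0,0,0],"xyz":[-0.01,-0.002,0],"gripper":0.036},
    {"delta_rot":[0,0,0],"xyz":[0,0,0],"gripper":0.036},
    {"delta_rot":[0,0,0],"xyz":[0,0,0],"gripper":0.036}
  ]
}}

```text
time: 2.4
tool_pos: [0.4607, -0.0791, 0.2147]
tcp_rot: [1.951, -2.461, -0.0]
wrist_force: [0.8, -0.9, -0.2]
width: 0.424
```

```bash
cat > shot.py <<'E'
import sys
from h import *
from workcell import bot, read_camera
rep(bot.read_state())
tag=sys.argv[1]
for n,x0,y0,w,h,k in(("top",290,90,130,150,4),("side",235,90,155,150,4)):
    d=read_camera(n); np.savez(f"{n}_{tag}.npz",**d)
    im=cv2.convertScaleAbs(cv2.resize(d["pixels"][y0:y0+h,x0:x0+w,::-1],None,fx=k,fy=k,interpolation=cv2.INTER_CUBIC),alpha=1.5)
    cv2.imwrite(f"pics/{n}_{tag}.png",im)
E
python3 shot.py a
```

```text
t 2.4 pos [ 0.4607 -0.0791  0.2147] station -0.1659 -0.0626 F [ 0.82 -0.89 -0.19] w 0.424 q [-0.22 -0.15  2.   -0.    1.29  1.58]
toolx deg -103.18 z [-1.e-03 -6.e-04 -1.e+00]
```

View pics/top_a.png

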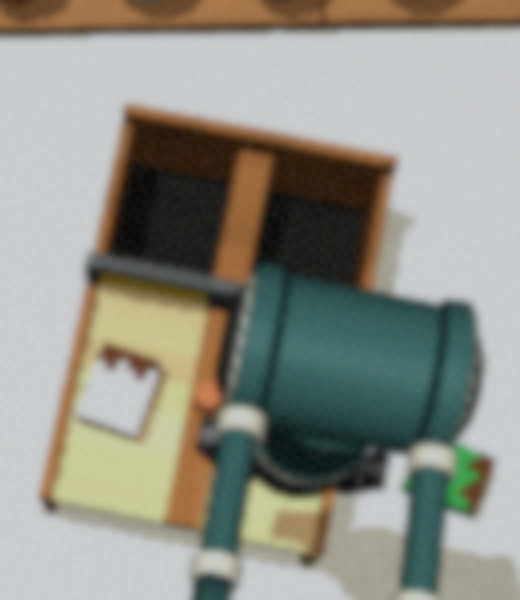

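View pics/side_a.png

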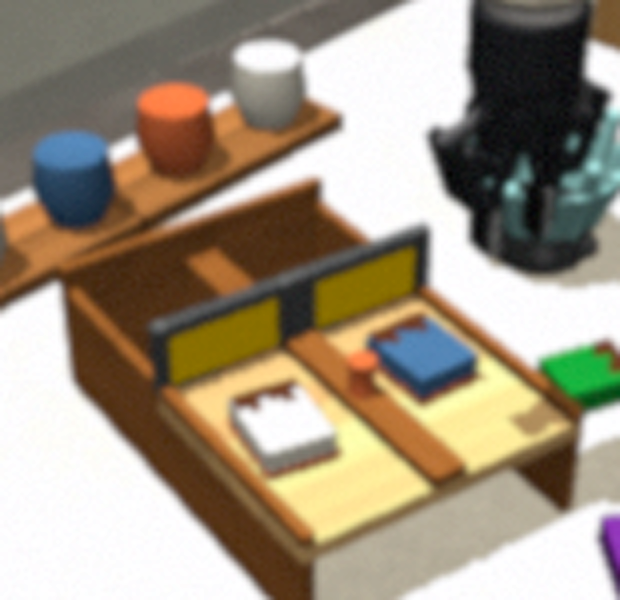

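The top view shows the wrist covering the blue block's lane. The side view shows the block unmoved at (422,355), the kiln post at (362,372), and the gripper with knuckles standing out at (440,145). Next I'll check the gripper's width against height, and whether it clears the kiln post.

```bash
python3 - <<'E'
from h import *
from workcell import bot
st=bot.read_state();M=R.from_rotvec(st["tcp_rot"]).as_matrix()
for n in("side_a","top_a"):
    d=dict(np.load(n+".npz"));W=world(d)
    L=(W-st["tool_pos"])@M
    m=np.isfinite(L[...,0])&(np.abs(L[...,0])<.1)&(np.abs(L[...,1])<.09)&(L[...,2]<.02)&(L[...,2]>-.15)&(d["pixels"].max(-1)<70)
    print(n,m.sum())
    for a in range(-150,20,10):
        q=L[m&(L[...,2]*1000>=a)&(L[...,2]*1000<a+10)]
        if len(q)>3: print(a,len(q),"x",(np.percentile(q[:,0],[2,98])*1000).round(),"y",(np.percentile(q[:,1],[2,98])*1000).round())
d=dict(np.load("side0.npz"));W=world(d);hsv=cv2.cvtColor(d["pixels"],cv2.COLOR_RGB2HSV)
w=np.nan_to_num(W,nan=9)
r=w[...,:2]-o;xs=r@e;ys=r@f
m=(np.abs(ys)<.03)&(xs>-.18)&(xs<-.02)&(w[...,2]>.108)&(w[...,2]<.145)&(hsv[...,0]<12)&(hsv[...,1]>80)
print("post",m.sum(),np.median(xs[m]),np.median(ys[m]),w[m][:,2].max() if m.any() else 0)
E
```

```text
side_a 981
-150 124 x [-51.  49.] y [-3. 20.]
-140 154 x [-68.  58.] y [-5. 21.]
-130 120 x [-65.  58.] y [-5. 19.]
-120 119 x [-62.  57.] y [-15.  18.]
-110 113 x [-57.  53.] y [-12.  18.]
-100 92 x [-53.  51.] y [-9. 14.]
-90 72 x [-49.  43.] y [-9. 14.]
-80 46 x [-33.  26.] y [-9. 13.]
-70 53 x [-34.  28.] y [-10.  12.]
-60 48 x [-33.  29.] y [-7. 12.]
-50 37 x [-32.  26.] y [-10.  12.]
top_a 116
-150 21 x [-61.  62.] y [-10.  10.]
-140 62 x [-63.  64.] y [-10.  14.]
-130 13 x [-53.  55.] y [-10.  14.]
-120 6 x [-42.  55.] y [ 6. 13.]
-110 7 x [-39.  50.] y [11. 14.]
-100 6 x [41. 48.] y [ 3. 12.]
post 56 -0.09047666614670863 0.005048750840284774 0.1322936576076486
```

```bash
python3 - <<'E'
from h import *
from workcell import bot
st=bot.read_state();M=R.from_rotvec(st["tcp_rot"]).as_matrix()
d=dict(np.load("side_a.npz"));W=world(d)
im=cv2.resize(d["pixels"][60:200,310:430,::-1],None,fx=5,fy=4,interpolation=cv2.INTER_CUBIC)
im=cv2.resize(d["pixels"][60:200,310:430,::-1],None,fx=4,fy=4,interpolation=cv2.INTER_CUBIC);im=cv2.convertScaleAbs(im,alpha=2.5)
for z in (0,-.02,-.04,-.073):
  for x in(-.03,0,.03):
    u,v=proj(d,st["tool_pos"]+M@[x,0,z])[0]
    cv2.drawMarker(im,(int((u-310+.5)*4),int((v-60+.5)*4)),(0,0,255) if z==0 else (0,255,255),cv2.MARKER_CROSS,9,1)
cv2.imwrite("pics/tip.png",im)
E
```

```text
(no output)
```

View pics/tip.png

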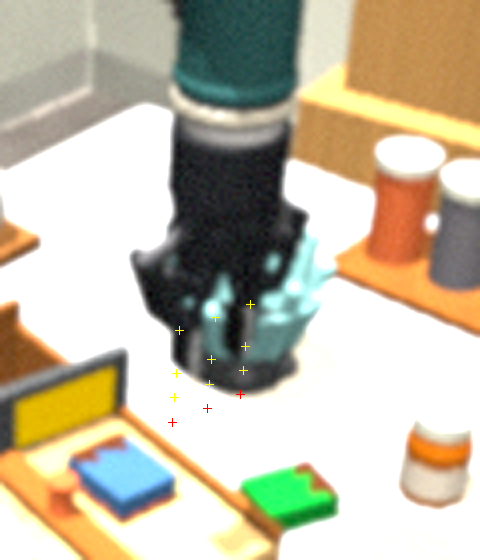

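```bash
python3 - <<'E'
from h import *
from workcell import bot
st=bot.read_state();M=R.from_rotvec(st["tcp_rot"]).as_matrix()
d=dict(np.load("side_a.npz"));W=world(d);L=(W-st["tool_pos"])@M
for xx in(-.025,0.025):
  for z in range(0,-100,-6):
    u,v=np.rint(proj(d,st["tool_pos"]+M@[xx,0,z/1000])[0]).astype(int)
    print(xx,z,(u,v),d["pixels"][v,u],(L[v,u]*1000).round())
E
```

```text
-0.025 0 (np.int64(354), np.int64(164)) [168 169 169] [ 177. -238.  216.]
-0.025 -6 (np.int64(354), np.int64(163)) [169 169 170] [ 179. -241.  214.]
-0.025 -12 (np.int64(354), np.int64(161)) [169 168 169] [ 187. -252.  215.]
-0.025 -18 (np.int64(355), np.int64(159)) [168 168 168] [ 198. -259.  214.]
-0.025 -24 (np.int64(355), np.int64(157)) [168 168 169] [ 206. -270.  214.]
-0.025 -30 (np.int64(355), np.int64(155)) [164 164 164] [ 215. -281.  215.]
-0.025 -36 (np.int64(355), np.int64(153)) [114 114 114] [ 221. -289.  212.]
-0.025 -42 (np.int64(355), np.int64(152)) [69 68 69] [-32.   8. -48.]
-0.025 -48 (np.int64(355), np.int64(150)) [14 13 16] [-32.   8. -54.]
-0.025 -54 (np.int64(355), np.int64(148)) [12 10 10] [-31.   5. -58.]
-0.025 -60 (np.int64(356), np.int64(146)) [17 17 19] [-30.   7. -65.]
-0.025 -66 (np.int64(356), np.int64(144)) [17 18 17] [-30.   8. -72.]
-0.025 -72 (np.int64(356), np.int64(142)) [8 9 7] [-30.   6. -77.]
-0.025 -78 (np.int64(356), np.int64(140)) [15 17 19] [-32.   8. -84.]
-0.025 -84 (np.int64(356), np.int64(138)) [18 17 17] [-31.   6. -89.]
-0.025 -90 (np
[... 616 characters left out ...]
6.   8. -43.]
0.025 -42 (np.int64(370), np.int64(146)) [25 26 26] [ 18.   9. -49.]
0.025 -48 (np.int64(370), np.int64(144)) [25 24 25] [ 18.   8. -55.]
0.025 -54 (np.int64(370), np.int64(142)) [21 21 20] [ 17.   9. -62.]
0.025 -60 (np.int64(370), np.int64(140)) [16 16 17] [ 19.   6. -66.]
0.025 -66 (np.int64(370), np.int64(138)) [21 21 19] [ 18.   6. -72.]
0.025 -72 (np.int64(371), np.int64(136)) [24 22 25] [ 19.   8. -79.]
0.025 -78 (np.int64(371), np.int64(134)) [11 12 12] [ 19.   7. -85.]
0.025 -84 (np.int64(371), np.int64(133)) [7 7 9] [ 15.  11. -91.]
0.025 -90 (np.int64(371), np.int64(131)) [5 4 7] [ 17.   8. -95.]
0.025 -96 (np.int64(371), np.int64(129)) [12 13 14] [  15.   10. -103.]
```

```bash
python3 - <<'E'
from h import *
from workcell import bot
st0=dict(tool_pos=np.array([0.18231753,-0.649133,0.19374804]),tcp_rot=[-2.50273801,1.89673108,0.00256804])
d=dict(np.load("side0.npz"));W=world(d)
M=R.from_rotvec(st0["tcp_rot"]).as_matrix();L=(W-st0["tool_pos"])@M
m=np.isfinite(L[...,0])&(np.abs(L[...,0])<.1)&(np.abs(L[...,1])<.09)&(L[...,2]<.03)&(L[...,2]>-.2)
for a in range(-200,30,10):
    q=L[m&(L[...,2]*1000>=a)&(L[...,2]*1000<a+10)]
    if len(q)>1: print(a,len(q),"x",(np.percentile(q[:,0],[2,98])*1000).round(),"y",(np.percentile(q[:,1],[2,98])*1000).round())
print(proj(d,st0["tool_pos"]))
im=cv2.resize(d["pixels"][30:170,500:640,::-1],None,fx=4,fy=4,interpolation=cv2.INTER_CUBIC);im=cv2.convertScaleAbs(im,alpha=2.5)
for x in(-.05,0,.05):
  for z in(0,-.04):
    u,v=proj(d,st0["tool_pos"]+M@[x,0,z])[0]; cv2.drawMarker(im,(int((u-500+.5)*4),int((v-30+.5)*4)),(0,0,255),cv2.MARKER_CROSS,9,1)
cv2.imwrite("pics/tip0.png",im)
E
```

```text
-200 97 x [-42. -11.] y [-36.  34.]
-190 103 x [-40.  -6.] y [-37.  34.]
-180 94 x [-42. -12.] y [-36.  34.]
-170 53 x [-41. -13.] y [-34.  32.]
-160 54 x [-71. -30.] y [-11.  11.]
-150 80 x [-74.  15.] y [-18.  19.]
-140 57 x [-76.  12.] y [-19.  19.]
-130 50 x [-76. -12.] y [-17.  17.]
-120 27 x [-76.  11.] y [-17.  16.]
-110 43 x [-79. -35.] y [-15.  12.]
-100 13 x [-76. -46.] y [-13.   9.]
-90 15 x [-62. -48.] y [-10.   9.]
-80 33 x [-61.  41.] y [-11.  10.]
-70 35 x [-59.  46.] y [-11.  11.]
-60 24 x [-58.  46.] y [-10.  11.]
[[536.968859   127.41620092]]
```

View pics/tip0.png

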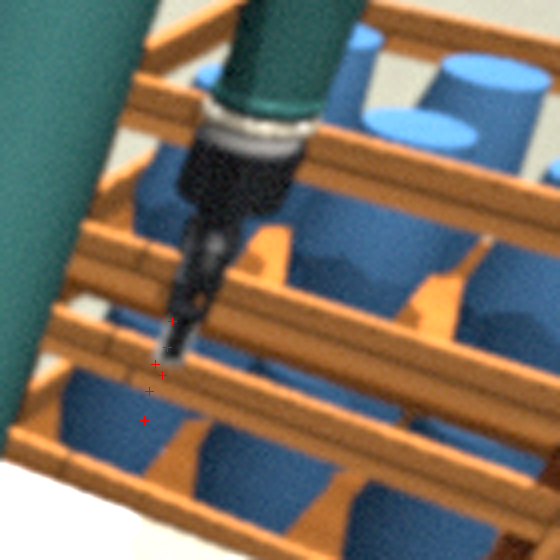

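The visible fingertips sit about 42 mm above the reported TCP, in both the start pose and this one, while the lateral position agrees. I'll lower in stages and check by picture and force instead of trusting z.

>>> {"method": "arm_command", "body": {
  "rows": [
    {"delta_rot":[0,0,0],"xyz":[-0.004,0,0.015],"gripper":0.036},
    {"delta_rot":[0,0,0],"xyz":[0,0,0.02],"gripper":0.036},
    {"delta_rot":[0,0,0],"xyz":[0,0,0.02],"gripper":0.036},
    {"delta_rot":[0,0,0],"xyz":[0,0,0.02],"gripper":0.036},
    {"delta_rot":[0,0,0],"xyz":[0,0,0.015],"gripper":0.036},
    {"delta_rot":[0,0,0],"xyz":[0,0,0],"gripper":0.036},
    {"delta_rot":[0,0,0],"xyz":[0,0,0],"gripper":0.036}
  ]
}}

```text
time: 3.2
tool_pos: [0.4615, -0.0748, 0.1243]
tcp_rot: [1.95, -2.462, -0.002]
wrist_force: [0.1, -0.1, 0.2]
width: 0.423
```

```bash
python3 shot.py b; cat > tip.py <<'E'
import sys
from h import *
from workcell import bot
st=bot.read_state();M=R.from_rotvec(st["tcp_rot"]).as_matrix()
d=dict(np.load(f"side_{sys.argv[1]}.npz"));W=world(d);L=(W-st["tool_pos"])@M
m=np.isfinite(L[...,0])&(np.abs(L[...,0])<.08)&(np.abs(L[...,1])<.05)&(L[...,2]<.02)&(L[...,2]>-.15)&(d["pixels"].max(-1)<70)&(W[...,2]>.097)
for a in range(-150,20,10):
    q=L[m&(L[...,2]*1000>=a)&(L[...,2]*1000<a+10)]
    if len(q)>3: print(a,len(q),"x",(np.percentile(q[:,0],[2,98])*1000).round(),"y",(np.percentile(q[:,1],[2,98])*1000).round())
E
python3 tip.py b
```

```text
t 3.2 pos [ 0.4615 -0.0748  0.1243] station -0.1661 -0.0583 F [ 0.05 -0.06  0.19] w 0.423 q [-0.21 -0.08  2.11 -0.    1.11  1.59]
toolx deg -103.25 z [-1.4e-03  3.0e-04 -1.0e+00]
-150 97 x [-51.  50.] y [-1. 21.]
-140 147 x [-67.  62.] y [-8. 21.]
-130 100 x [-65.  58.] y [-6. 20.]
-120 101 x [-61.  56.] y [-13.  18.]
-110 93 x [-59.  54.] y [-12.  18.]
-100 76 x [-54.  51.] y [-9. 15.]
-90 64 x [-49.  42.] y [-8. 15.]
-80 29 x [-34.  22.] y [-3. 12.]
-70 39 x [-34.  22.] y [-5. 13.]
-60 32 x [-33.  20.] y [-5. 13.]
-50 24 x [-32.  20.] y [-9. 13.]
10 15 x [-26.  19.] y [-50. -46.]
```

View pics/side_b.png

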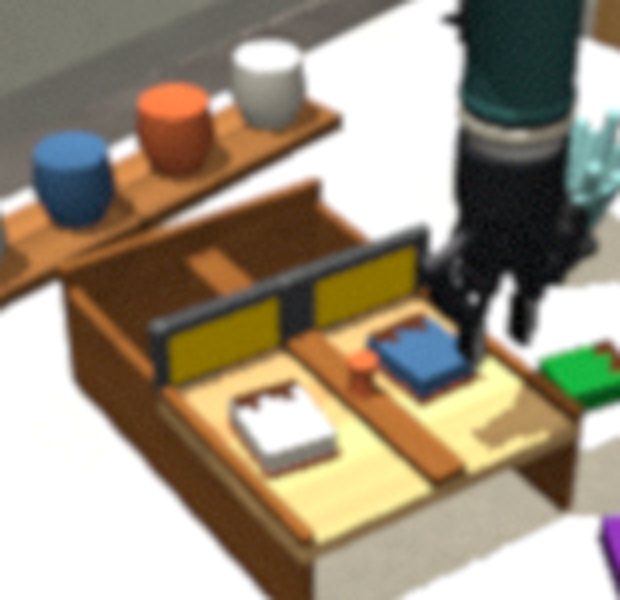

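>>> {"method": "arm_command", "body": {
  "rows": [
    {"delta_rot":[0,0,0],"xyz":[0,0,0.015],"gripper":0.036},
    {"delta_rot":[0,0,0],"xyz":[0,0,0.015],"gripper":0.036},
    {"delta_rot":[0,0,0],"xyz":[0,0,0.015],"gripper":0.036},
    {"delta_rot":[0,0,0],"xyz":[0,0,0.005],"gripper":0.036},
    {"delta_rot":[0,0,0],"xyz":[0,0,0],"gripper":0.036}
  ]
}}

```text
time: 3.8
tool_pos: [0.4621, -0.0745, 0.075]
tcp_rot: [1.951, -2.462, -0.0]
wrist_force: [-0.2, 0.0, 0.9]
width: 0.416
```

```bash
python3 shot.py c; python3 tip.py c
```

```text
t 3.8 pos [ 0.4621 -0.0745  0.075 ] station -0.1656 -0.0578 F [-0.2   0.04  0.86] w 0.416 q [-0.21 -0.02  2.16 -0.    1.01  1.59]
toolx deg -103.19 z [-3.e-04  0.e+00 -1.e+00]
-150 87 x [-58.  54.] y [-3. 20.]
-140 129 x [-67.  61.] y [-7. 21.]
-130 96 x [-65.  55.] y [-7. 20.]
-120 79 x [-61.  52.] y [-14.  18.]
-110 89 x [-58.  50.] y [-13.  18.]
-100 63 x [-55.  44.] y [-11.  15.]
-90 55 x [-50.  37.] y [-8. 15.]
-80 27 x [-33.  24.] y [-7. 12.]
-70 36 x [-33.  25.] y [-6. 13.]
-60 36 x [-33.  30.] y [-6. 13.]
-50 17 x [-30.  20.] y [-3. 11.]
-40 9 x [-23.  15.] y [-49.  -4.]
-30 50 x [-25.  67.] y [-49.  32.]
```

View pics/side_c.png

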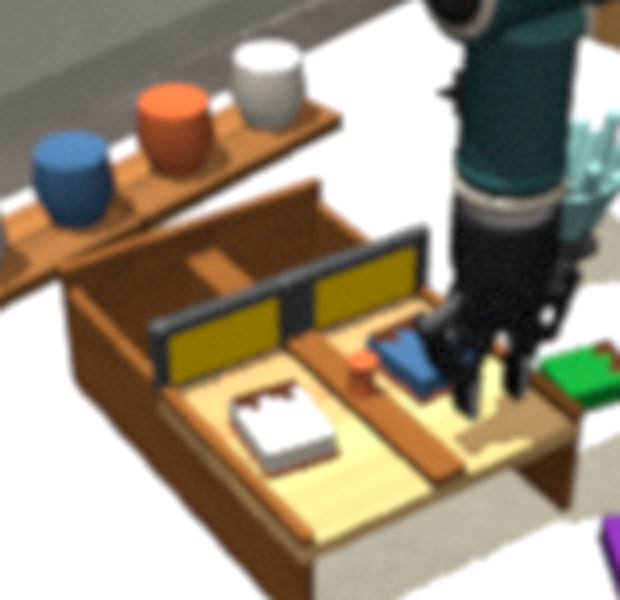

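>>> {"method": "arm_command", "body": {
  "rows": [
    {"delta_rot":[0,0,0],"xyz":[0,0,0.005],"gripper":0.036},
    {"delta_rot":[0,0,0],"xyz":[0,0,0.005],"gripper":0.036},
    {"delta_rot":[0,0,0],"xyz":[0,0,0.005],"gripper":0.036},
    {"delta_rot":[0,0,0],"xyz":[0,0,0],"gripper":0.036},
    {"delta_rot":[0,0,0],"xyz":[0,0,0],"gripper":0.036}
  ]
}}

```text
time: 4.4
tool_pos: [0.4619, -0.0744, 0.0597]
tcp_rot: [1.951, -2.461, -0.001]
wrist_force: [0.4, -0.0, 0.6]
width: 0.42
```

>>> {"method": "arm_command", "body": {
  "rows": [
    {"delta_rot":[0,0,0],"xyz":[0,-0.004,0],"gripper":0.036},
    {"delta_rot":[0,0,0],"xyz":[0,-0.006,0],"gripper":0.036},
    {"delta_rot":[0,0,0],"xyz":[0,-0.006,0],"gripper":0.036},
    {"delta_rot":[0,0,0],"xyz":[0,-0.006,0],"gripper":0.036},
    {"delta_rot":[0,0,0],"xyz":[0,-0.006,0],"gripper":0.036},
    {"delta_rot":[0,0,0],"xyz":[0,-0.006,0],"gripper":0.036},
    {"delta_rot":[0,0,0],"xyz":[0,-0.006,0],"gripper":0.036},
    {"delta_rot":[0,0,0],"xyz":[0,-0.006,0],"gripper":0.036},
    {"delta_rot":[0,0,0],"xyz":[0,-0.004,0],"gripper":0.036},
    {"delta_rot":[0,0,0],"xyz":[0,0,0],"gripper":0.036}
  ]
}}

```text
time: 5.4
tool_pos: [0.5115, -0.0861, 0.06]
tcp_rot: [-1.951, 2.462, -0.001]
wrist_force: [-0.1, 0.1, 0.9]
width: 0.42
```

```bash
python3 shot.py d; python3 tip.py d
```

```text
t 5.4 pos [ 0.5115 -0.0861  0.06  ] station -0.1148 -0.0579 F [-0.1   0.08  0.9 ] w 0.42 q [-0.21  0.1   2.07 -0.    0.98  1.59]
toolx deg -103.19 z [ 6.e-04 -2.e-04 -1.e+00]
-150 89 x [-61.  53.] y [-4. 21.]
-140 130 x [-67.  62.] y [-11.  20.]
-130 80 x [-65.  59.] y [-4. 19.]
-120 83 x [-60.  52.] y [-14.  18.]
-110 80 x [-58.  48.] y [-14.  18.]
-100 65 x [-53.  49.] y [-12.  13.]
-90 59 x [-50.  40.] y [-11.  14.]
-80 29 x [-33.  22.] y [-8. 13.]
-70 41 x [-33.  29.] y [-7. 12.]
-60 68 x [-33.  23.] y [-42.  12.]
-50 59 x [-30.  63.] y [-47.  46.]
-40 17 x [-26.  65.] y [-43.  42.]
```

View pics/side_d.png

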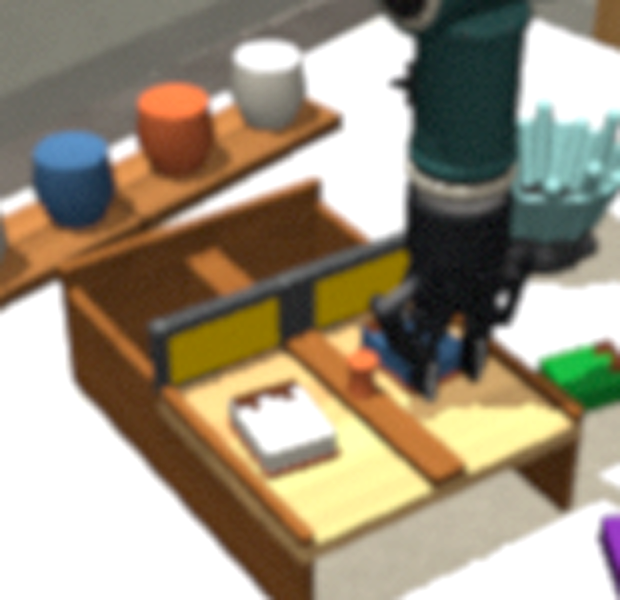

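The fingertips (430,385) and (478,370) are at the block's rear face, just above the deck. The post and white block are unmoved. I'll push on steadily.

>>> {"method": "arm_command", "body": {
  "rows": [
    {"delta_rot":[0,0,0],"xyz":[0,-0.003,0],"gripper":0.036},
    {"delta_rot":[0,0,0],"xyz":[0,-0.005,0],"gripper":0.036},
    {"delta_rot":[0,0,0],"xyz":[0,-0.005,0],"gripper":0.036},
    {"delta_rot":[0,0,0],"xyz":[0,-0.005,0],"gripper":0.036},
    {"delta_rot":[0,0,0],"xyz":[0,-0.005,0],"gripper":0.036},
    {"delta_rot":[0,0,0],"xyz":[0,-0.005,0],"gripper":0.036},
    {"delta_rot":[0,0,0],"xyz":[0,-0.005,0],"gripper":0.036},
    {"delta_rot":[0,0,0],"xyz":[0,-0.005,0],"gripper":0.036},
    {"delta_rot":[0,0,0],"xyz":[0,-0.002,0],"gripper":0.036},
    {"delta_rot":[0,0,0],"xyz":[0,0,0],"gripper":0.036}
  ]
}}

```text
time: 6.5
tool_pos: [0.5505, -0.0952, 0.0602]
tcp_rot: [-1.951, 2.461, -0.001]
wrist_force: [0.6, 0.4, 0.1]
width: 0.421
```

```bash
python3 shot.py e
```

```text
t 6.5 pos [ 0.5505 -0.0952  0.0602] station -0.0748 -0.0578 F [0.65 0.44 0.09] w 0.421 q [-0.22  0.17  1.98 -0.    0.99  1.59]
toolx deg -103.19 z [ 8.e-04 -2.e-04 -1.e+00]
```

View pics/side_e.png

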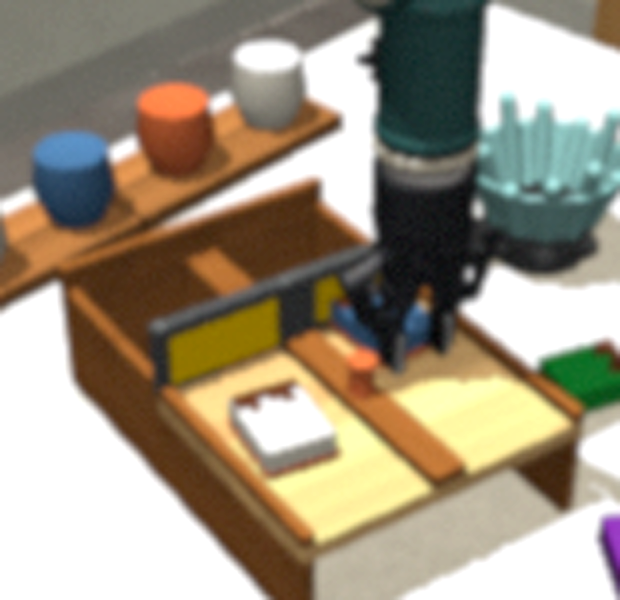

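View pics/top_e.png

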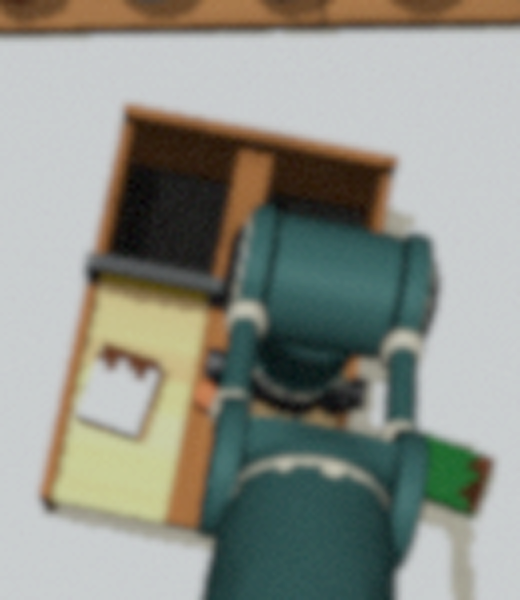

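The block is now at the flap (around (385,320)). The post at (362,372) is still standing and the fingers are centred in the lane. I'll push it over the edge.

>>> {"method": "arm_command", "body": {
  "rows": [
    {"delta_rot":[0,0,0],"xyz":[0,-0.003,0],"gripper":0.036},
    {"delta_rot":[0,0,0],"xyz":[0,-0.004,0],"gripper":0.036},
    {"delta_rot":[0,0,0],"xyz":[0,-0.004,0],"gripper":0.036},
    {"delta_rot":[0,0,0],"xyz":[0,-0.004,0],"gripper":0.036},
    {"delta_rot":[0,0,0],"xyz":[0,-0.004,0],"gripper":0.036},
    {"delta_rot":[0,0,0],"xyz":[0,-0.004,0],"gripper":0.036},
    {"delta_rot":[0,0,0],"xyz":[0,-0.004,0],"gripper":0.036},
    {"delta_rot":[0,0,0],"xyz":[0,-0.003,0],"gripper":0.036},
    {"delta_rot":[0,0,0],"xyz":[0,0,0],"gripper":0.036}
  ]
}}

```text
time: 7.5
tool_pos: [0.58, -0.1021, 0.06]
tcp_rot: [-1.951, 2.461, -0.002]
wrist_force: [-0.4, 1.0, 1.4]
width: 0.419
```

```bash
python3 shot.py f
```

```text
t 7.5 pos [ 0.58   -0.1021  0.06  ] station -0.0445 -0.0578 F [-0.39  1.04  1.41] w 0.419 q [-0.22  0.22  1.92 -0.    1.    1.58]
toolx deg -103.19 z [ 1.4e-03 -3.0e-04 -1.0e+00]
```

View pics/side_f.png

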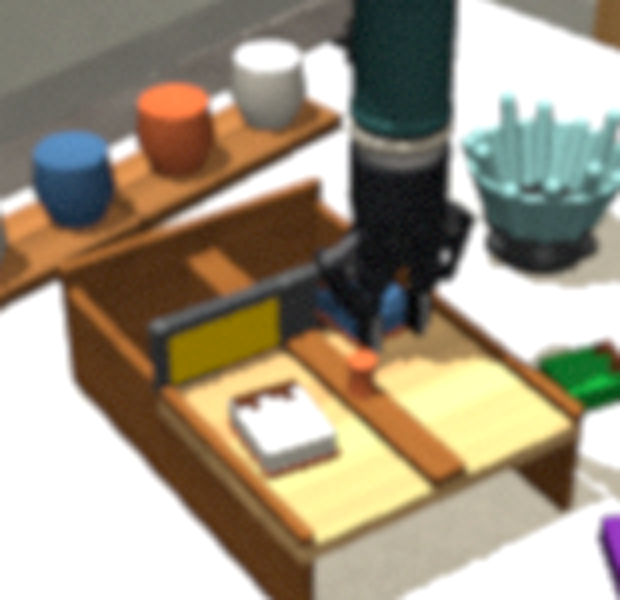

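>>> {"method": "arm_command", "body": {
  "rows": [
    {"delta_rot":[0,0,0],"xyz":[0,-0.003,0],"gripper":0.036},
    {"delta_rot":[0,0,0],"xyz":[0,-0.003,0],"gripper":0.036},
    {"delta_rot":[0,0,0],"xyz":[0,-0.003,0],"gripper":0.036},
    {"delta_rot":[0,0,0],"xyz":[0,0,0],"gripper":0.036},
    {"delta_rot":[0,0,0],"xyz":[0,0,0],"gripper":0.036}
  ]
}}

```text
time: 8.1
tool_pos: [0.5886, -0.1041, 0.0601]
tcp_rot: [-1.951, 2.461, -0.002]
wrist_force: [0.1, 0.1, 0.6]
width: 0.422
```

```bash
python3 shot.py g
```

```text
t 8.1 pos [ 0.5886 -0.1041  0.0601] station -0.0356 -0.0578 F [0.12 0.15 0.6 ] w 0.422 q [-0.22  0.24  1.9  -0.    1.    1.58]
toolx deg -103.19 z [ 1.6e-03 -4.0e-04 -1.0e+00]
```

View pics/side_g.png

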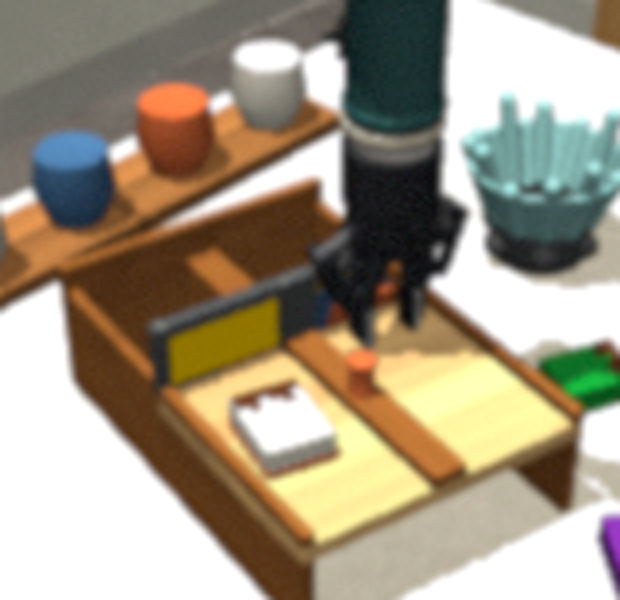

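The terracotta foot now shows at (385,290), so the block is tipping. I'll let some time pass and look again.

>>> {"method": "arm_command", "body": {
  "rows": [
    {"delta_rot":[0,0,0],"xyz":[0,0,0],"gripper":0.036},
    {"delta_rot":[0,0,0],"xyz":[0,0,0],"gripper":0.036},
    {"delta_rot":[0,0,0],"xyz":[0,0,0],"gripper":0.036}
  ]
}}

```text
time: 8.5
tool_pos: [0.5879, -0.1039, 0.06]
tcp_rot: [-1.952, 2.462, -0.0]
wrist_force: [0.3, -0.7, 1.2]
width: 0.422
```

```bash
python3 shot.py i; python3 - <<'E'
import cv2,numpy as np
d=np.load("side_i.npz")["pixels"][130:200,290:370,::-1]
cv2.imwrite("pics/zi.png",cv2.convertScaleAbs(cv2.resize(d,None,fx=8,fy=8,interpolation=cv2.INTER_CUBIC),alpha=2.2))
E
```

```text
t 8.5 pos [ 0.5879 -0.1039  0.06  ] station -0.0364 -0.0578 F [ 0.25 -0.72  1.18] w 0.422 q [-0.22  0.24  1.9   0.    1.    1.58]
toolx deg -103.19 z [ 3.e-04 -0.e+00 -1.e+00]
```

View pics/zi.png

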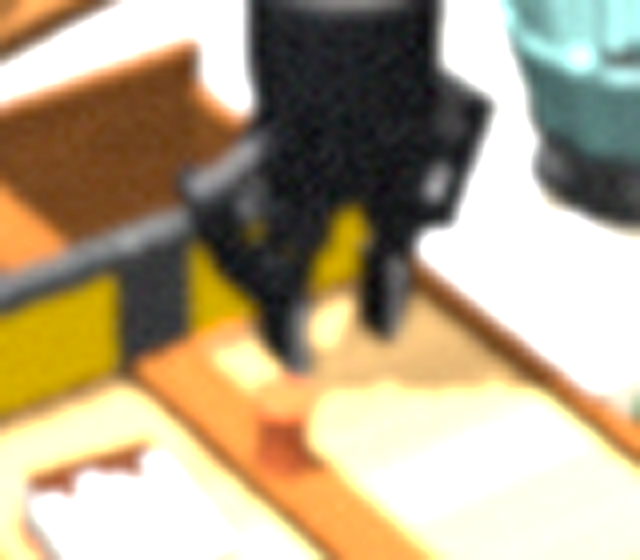

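View pics/top_i.png

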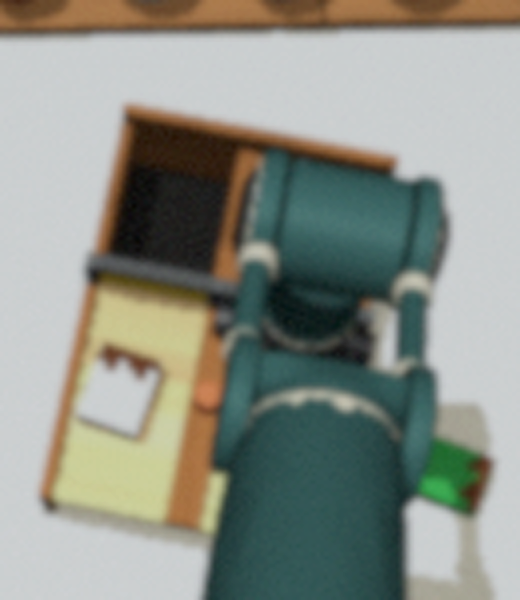

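The block is gone from the deck and the yellow flap hangs shut again behind the fingers ((215,280) and (345,235)). I'll draw straight back along the lane, then lift clear.

>>> {"method": "arm_command", "body": {
  "rows": [
    {"delta_rot":[0,0,0],"xyz":[0,0.01,0],"gripper":0.036},
    {"delta_rot":[0,0,0],"xyz":[0,0.015,0],"gripper":0.036},
    {"delta_rot":[0,0,0],"xyz":[0,0.02,0],"gripper":0.036},
    {"delta_rot":[0,0,0],"xyz":[0,0.02,0],"gripper":0.036},
    {"delta_rot":[0,0,0],"xyz":[0,0.02,0],"gripper":0.036},
    {"delta_rot":[0,0,0],"xyz":[0,0.02,0],"gripper":0.036},
    {"delta_rot":[0,0,0],"xyz":[0,0.02,0],"gripper":0.036},
    {"delta_rot":[0,0,0],"xyz":[0,0.005,0],"gripper":0.036},
    {"delta_rot":[0,0,0],"xyz":[0,0,-0.02],"gripper":0.036},
    {"delta_rot":[0,0,0],"xyz":[0,0,-0.04],"gripper":0.036},
    {"delta_rot":[0,0,0],"xyz":[0,0,-0.04],"gripper":0.036},
    {"delta_rot":[0,0,0],"xyz":[0,0,-0.04],"gripper":0.036}
  ]
}}

```text
time: 9.8
tool_pos: [0.4612, -0.0743, 0.2015]
tcp_rot: [-1.951, 2.462, -0.0]
wrist_force: [0.7, -0.0, -0.3]
width: 0.421
```

>>> {"method": "arm_command", "body": {
  "rows": [
    {"delta_rot":[0,0,0],"xyz":[0.03,0,-0.01],"gripper":0.036},
    {"delta_rot":[0,0,0],"xyz":[0.045,0,0],"gripper":0.036},
    {"delta_rot":[0,0,0],"xyz":[0.045,0,0],"gripper":0.036},
    {"delta_rot":[0,0,0],"xyz":[0.045,0,0],"gripper":0.036},
    {"delta_rot":[0,0,0],"xyz":[0.045,0,0],"gripper":0.036},
    {"delta_rot":[0,0,0],"xyz":[0.045,0,0],"gripper":0.036},
    {"delta_rot":[0,0,0],"xyz":[0.045,0,0],"gripper":0.036},
    {"delta_rot":[0,0,0],"xyz":[0.03,0,0],"gripper":0.036},
    {"delta_rot":[0,0,0],"xyz":[0,0,0],"gripper":0.036},
    {"delta_rot":[0,0,0],"xyz":[0,0,0],"gripper":0.036},
    {"delta_rot":[0,0,0],"xyz":[0,0,0],"gripper":0.036}
  ]
}}

```text
time: 10.9
tool_pos: [0.3861, -0.3947, 0.2098]
tcp_rot: [-1.952, 2.461, 0.001]
wrist_force: [-0.3, -0.1, -0.4]
width: 0.423
```

```bash
python3 shot.py j; python3 - <<'E'
import cv2,numpy as np
for n in("top","side"):
    d=np.load(n+"_j.npz")["pixels"][:,:,::-1]; cv2.imwrite(f"pics/{n}_full.png",d)
d=np.load("top_j.npz")["pixels"][110:170,300:400,::-1]
cv2.imwrite("pics/bin.png",cv2.convertScaleAbs(cv2.resize(d,None,fx=7,fy=7,interpolation=cv2.INTER_CUBIC),alpha=3))
E
```

```text
t 10.9 pos [ 0.3861 -0.3947  0.2098] station -0.1664 -0.3869 F [-0.29 -0.05 -0.43] w 0.423 q [-0.84  0.02  1.85  0.    1.27  0.96]
toolx deg -103.16 z [ 0.e+00  7.e-04 -1.e+00]
```

View pics/side_j.png

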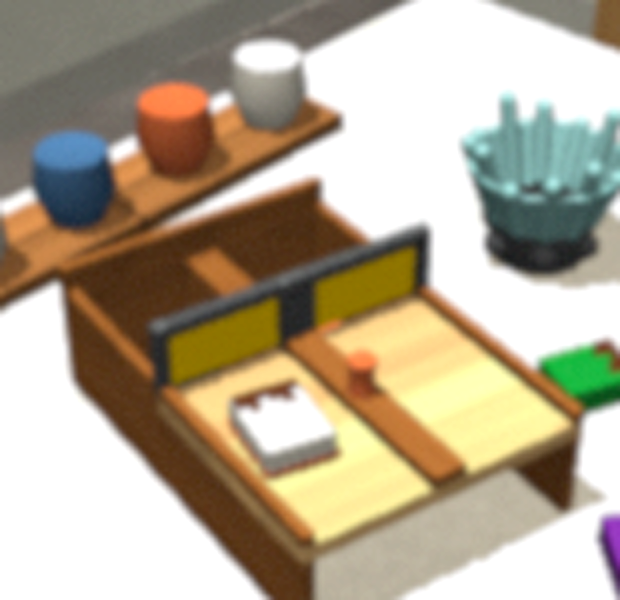

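View pics/bin.png

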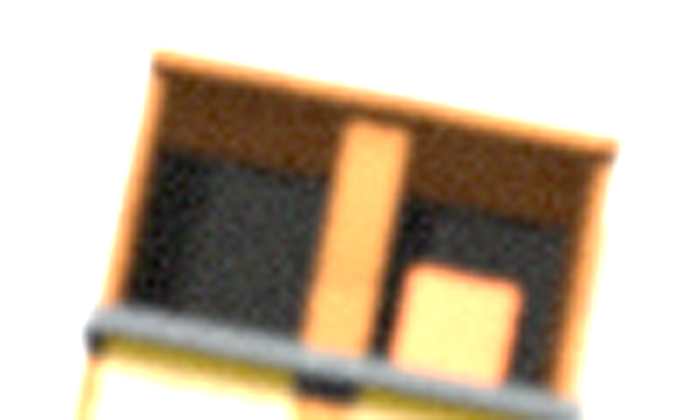

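View pics/top_full.png

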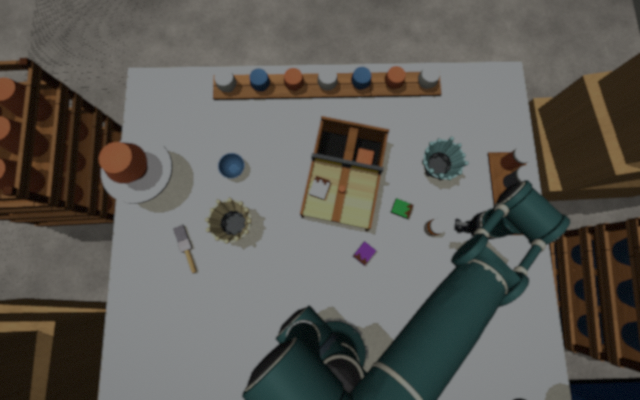

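The block lies foot up in the right bin (zoom (455,325)). Both flaps hang shut, and the post, white block and look-alikes are where they were. I'll do a last height check and hand in.

```bash
python3 - <<'E'
from h import *
from workcell import bot
d=dict(np.load("top_j.npz"));W=world(d)
print("block in bin",np.nanmedian(W[154:160,361:369].reshape(-1,3),0).round(3))
a=np.load("side0.npz")["pixels"].astype(int);b=np.load("side_j.npz")["pixels"].astype(int)
df=np.abs(a-b).max(-1); print("flap diff",df[148:158,322:338].mean(),"white/post diff",df[185:212,292:320].mean(),df[175:190,320:332].mean())
print(bot.finish_job())
E
```

```text
block in bin [ 0.693 -0.134  0.032]
flap diff 4.15 white/post diff 6.591269841269841 27.294444444444444
the job is handed in; nothing more can be done
None
```

The blue sample is in the scrap bin behind the right lane and its flap hangs shut. I pushed it with the two fingertips at about 40–50 mm/s, drew straight back down the lane, and parked the arm clear. The job was handed in at about 11 s; the hand-in gives no verdict.

**Checks that agreed**
- The block lies foot up in the right bin. Its upper face is at z = 0.032 m, which is what a 26 mm block on the bin floor should read.
- The flap looks the same as before the push, with a mean pixel difference of 4.
- By eye, the white sample, kiln post, look-alikes and other ware are where they were. The white sample's image patch also hardly changed, with a difference of 7.
- The wrist force was below 2 N at every reading.

**Checks that disagreed**
- **TCP height:** The reported TCP sat about 42 mm below the visible fingertips, in the start pose as well. I set the pushing height from the camera and cautious lowering instead of the reported z.
- **Cameras:** The two cameras differed by about 5–7 mm on where the station stands, so I used their average.
- **Kiln post:** Its image patch changed more than the others (difference 27). I put that down to the blue block having left the background. The post stands upright in the last picture, but I did not measure its position again.

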